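# Snap the steam-vent cap back onto the rice cooker

### The job

Put the washed blue steam-vent cap back on the rice cooker: hook its front lip into the slot at the front of the vent pocket on the lid, then pivot the rear down until the orange latch snaps over it and the cap lies flat and flush, and let go. Feel your way gently: never press on the cooker, with the cap or the gripper, with more than 15 N, and leave everything else on the counter where it is.

Things in the scene. Friction and masses are not known exactly. Their poses are not given: they have to be found in the camera images.
- cooker: Compact white rice cooker, 250 deep (x) x 200 wide (y), flat lid top 165 high, shut, immovable. Origin: centre of its underside; front (buttons) faces its own -x, roughly toward the robot; z up. On the lid sits a white clip-on vent unit, 130 (x) x 92 (y), rising 10 to 20 above the lid, with the pocket for the cap in its top, open upward: see vent_seat.
- vent_seat (a point): NOMINAL centre of the pocket floor, fixed to the cooker (x=30, y=0, z=170 in its frame), axes as the cooker's. The vent unit clips on with play: the real pocket is displaced from here by up to 7 mm along x and up to 5 mm in height, differently each time, and does not shift under work loads; y is true. Find it by touch. The pocket is 10 deep below the unit's top.
- vent_slot (a point): NOMINAL middle of the slot mouth's lower edge (x=-41, z=0 from vent_seat; same play). From the pocket's true floor centre (mm): front wall x=-41, rear wall x=42, sides y=+-30.5, their top 4 mm flaring at 45 degrees to +-34.5. The lip slot is in the front wall at floor level: y +-25, z 0 to 6.5, running 9 forward (-x) under a 3.5 thick rim.
- vent_latch (a joint): Orange spring latch behind the pocket, 28 wide: m pushed back (+x), 0 at rest, at most 0.008. From the true floor centre (mm) its nose starts at x=35, underside z=10.6, upright to z=12, sloping back to x=40 at its top z=20. Spring 2.4 N + 0.4 N/mm. A hooked cap let go rests on the slope, tilted 0.2 rad; pressing its ribs down (4 to 10 N) drives the latch back 4 mm till it snaps over the cap's top.
- vent_cap: Loose blue steam-vent cap, rigid plastic, 40 to 85 g, lying right way up. Origin: centre of the plate's underside; z up, -x is its front (lip) end. Plate 80 (x) x 56 (y) x 10 (z). Lip: x -47 to -40, 40 wide (y), z 0 to 4. Grip fin on top: x -30 to +2, 12 thick (y +-6), z 10 to 34. White ribs behind the fin (x 11 to 28) mark where to press the rear down.
- cap_lip (a point): Centre of the lower front edge of the cap's lip: x=-47, y=0, z=0 in the cap's frame; axes as the cap's.
- cap_rear (a point): Centre of the cap's lower rear edge: x=+40, y=0, z=0 in the cap's frame; axes as the cap's.
- measure_cup: Bystander: green plastic rice measuring cup, rim radius 36, height 65 mm; origin at the centre of its underside (flat tools: under the neck). Leave it where it is.
- bowl_white: Bystander: white ceramic bowl, rim radius 60, height 55 mm; origin at the centre of its underside (flat tools: under the neck). Leave it where it is.
- bowl_blue: Bystander: blue ceramic bowl, rim radius 60, height 55 mm; origin at the centre of its underside (flat tools: under the neck). Leave it where it is.
- tub: Bystander: round cypress-wood mixing tub with copper bands, radius 125, height 85 mm; origin at the centre of its underside (flat tools: under the neck). Leave it where it is.
- paddle: Bystander: white plastic rice paddle lying flat, about 240 long, 64 wide, up to 8 thick mm; origin at the centre of its underside (flat tools: under the neck). Leave it where it is.
- spatula: Bystander: fan-shaped steel spatula with dark wooden handle lying flat, about 230 long, 92 wide, up to 12 thick mm; origin at the centre of its underside (flat tools: under the neck). Leave it where it is.
- soap: Bystander: green dish-soap bottle, radius 30, height 170 mm; origin at the centre of its underside (flat tools: under the neck). Leave it where it is.
There are look-alikes about, which are no part of the job. There is more than one size of the vent_cap; the one meant has the size given above.

How it is judged:
By the outcome, as a careful person would: the job done as asked, in the order asked, and still so for the second after the job is handed in, with the robot touching nothing.
It also fails if it takes over 72 s, if anything falls off the work surface, if the arm or the gripper's body presses on something with over 40 N, if the wrist force passes 120 N, or if a joint passes its speed limit or range.

### The arm

A 6-joint arm with a two-finger parallel gripper is mounted at the origin on the work surface. World frame = base frame: x ahead of the robot, y to its left, z up, the work surface at z = 0. Lengths are in m, angles in degrees, forces in N, time in s.
With the tool pointing down it reaches from about 0.3 to 1 m from the base axis. Payload 5.1 kg.
Tool frame: the origin (TCP) lies midway between the tips of the shut fingers; the grasp point (between the pads) lies 19 mm behind it; z points along the fingers, y is the line along which they close (so a half turn about z gives the same grasp; the last joint's range is limited). The gripper opens to 95 mm and grips with 3 to 60 N. Pads are 20 mm wide; open, the fingers measure 119 mm over their backs; the gripper's body (75 mm by 180 mm) begins 59 mm behind the grasp point.
Start: joints at [-81.28, 7.093, 94.555, -0, 78.352, -4.733], TCP at [0.151, -0.632, 0.215] pointing down, gripper open.
Joint ranges: [-149.61, 149.61], [-58.7, 133.49], [1.44, 155.28], [-77.14, 257.14], [18.33, 153.61], [-166.67, 166.67]. Speed limits (degrees/s): [147.25, 147.25, 180, 180, 180, 180].

### API

Orientations are given as [roll, pitch, yaw] about the fixed x, y, z axes, in that order (R = Rz(yaw) Ry(pitch) Rx(roll)).
In Python, from rig import sensors, eyes, r, nets gives the robot as it stands. The module is installed in compiled form; this text tells all that it offers.
- The arm moves only by the tool play_rows, never from a script. Its argument "motion" is a list of rows, each an object with "offset": the shift along the tool's x, y, z in units of 30 mm (1.0 is 30 mm), a list of three; "angular": the turn, a rotation vector about the tool's x, y, z in units of 6 degrees (1.0 is 6 degrees), a list of three; "hand": the opening, from -1 (shut) to 1 (fully open). In form: [{"offset": [tx, ty, tz], "angular": [ax, ay, az], "hand": hand}, ...]. A call has 1 to 12 rows; each row shifts and turns the commanded pose from where the row before left it, along the tool's axes as they then stand; what a row does not reach is not made up. A row lasts 1/10 s, in which the tool goes at most 50 mm and 8.59 degrees, less where a joint would pass 70% of its speed; a pose out of reach is approached as far as the arm can. A call is refused whole if a number of a shift passes 1 or a number of a turn 1, either way. A call with a gripper value outside its range is refused whole. The fingers move at their own pace and stop on an object; "squeeze" is the grip in N (left out, the last holds). Time passes only in rows, so rows that do not move let the fingers close. It gives the time, the measured TCP pose, the force, the opening and the grip force at its end, in the units of the state.
- sensors.sense(): the state, without advancing time (a new reading comes with each control period).
- eyes.grab_frame(name): name is "side" or "top"; returns (picture, depth): 480x640x3 uint8, blue, green, red; 480x640 float32, m along the optical axis (not along the pixel's ray), 0 where there is no reading.
- eyes.camera_model(name): a dict with "mtx" (3x3 intrinsics, pixels), "k1" (the pictures are not rectified: a ray, as slopes to the right and down, at radius r is drawn at 1 + k1 r^2 times it, then the intrinsics apply), "rvec" (rotation vector, rad) and "tvec" (3), from world to camera coordinates, as OpenCV has them. Camera axes: x right, y down, z forward; pixel columns grow to the right and rows downward; lengths in m; the calibration is good to about 2 mm. A picture is of the moment at which its call begins. camera_model takes no time and is no camera call.
- r.hand_in(): hands the job in; it is judged then, once.
Trained networks look in the newest picture that a camera, given by its name, has taken for a name from the list of things; names that differ only in an ending like _2 or _b are one class to them, and where a whole thing is asked for, a point or a joint stands for the part that bears it (a point fixed in the world has none). Each returns a list of dicts, best first, with "conf" (0 to 1); they miss things now and then, are a little off and sometimes report something else, mostly with a low value. They report only what shows in the picture. A call takes as long as a camera call. They do not tell look-alikes from the thing itself.
- nets.boxes_of(camera, label): "point" ([column, row] in pixels, amid what is visible of it).
- nets.landmark_of(camera, label): "point" ([column, row] in pixels: a listed point, or the origin of a listed thing).
The state is a dict: "time": time; "q": joint angles; "qd": joint speeds; "effort": joint torques, N m; "tcp_pos": TCP position; "ee_rot": TCP orientation; "contact_force": force on the tool from outside, world axes, zero at the start; "moment": the same for the moment, N m; "opening": finger opening in m; "finger_force": force on a finger pad.
Only numpy, scipy, OpenCV 4.12 (cv2) and the standard library are available. Lean on these libraries where they do the work, as an engineer would, in place of code of your own. Each camera call takes 0.05 s, during which the arm holds its last target. There are 200 camera calls.

## Working session

There is one attempt and no reset: what is moved stays moved. The work goes in short steps, Python scripts to look and compute and a tool call to move; the robot and the scene stay as the last step left them, time stands still between calls to the robot, and variables do not carry over. Pictures are saved under pics/ and viewed, at most 10 in all, crops included, and the job is handed in when it is done.

Besides the shell and the picture viewer there is one more tool, called after ">>>" by a JSON object that holds its "api" and its "payload". play_rows: Moves the arm, as the interface text tells. Its arguments: {"type":"object","properties":{"motion":{"type":"array","items":{"type":"object","properties":{"offset":{"type":"array","items":{"type":"number"}},"angular":{"type":"array","items":{"type":"number"}},"hand":{"type":"number"}}}},"squeeze":{"type":"number"}},"required":["motion"]}

```bash
mkdir -p pics; cat > h.py <<'E'
import numpy as np, cv2
from scipy.spatial.transform import Rotation as R
from rig import sensors, eyes, r, nets
def cam(n):
    c=eyes.camera_model(n); return c['mtx'],c['k1'],R.from_rotvec(np.ravel(c['rvec'])).as_matrix(),np.ravel(c['tvec'])
def ray(n,uv):
    K,k1,Rm,t=cam(n); d=np.array([k1,0,0,0,0.])
    p=cv2.undistortPoints(np.array([[uv]],float),np.array(K,float),d)[0,0]
    return -Rm.T@t, Rm.T@np.array([p[0],p[1],1.])
def at_z(n,uv,z):
    o,d=ray(n,uv); return o+d*(z-o[2])/d[2]
def at_depth(n,uv,dep):
    o,d=ray(n,uv); u,v=int(round(uv[0])),int(round(uv[1])); return o+d*dep[v,u]
def cloud(n,dep):
    K,k1,Rm,t=cam(n); v,u=np.mgrid[0:480,0:640]
    p=cv2.undistortPoints(np.stack([u,v],-1).reshape(-1,1,2).astype(float),np.array(K,float),np.array([k1,0,0,0,0.]))[:,0]
    P=np.c_[p,np.ones(len(p))]*dep.reshape(-1,1)
    return ((P-t)@Rm).reshape(480,640,3)
def proj(n,X):
    K,k1,Rm,t=cam(n); return cv2.projectPoints(np.array(X,float).reshape(-1,3),cv2.Rodrigues(Rm)[0],t,np.array(K,float),np.array([k1,0,0,0,0.]))[0][:,0]
E
python3 - <<'E'
from h import *
for n in ('top','side'):
    im,d=eyes.grab_frame(n); cv2.imwrite(f'pics/{n}0.png',im); np.save(n+'.npy',d)
    print(n,cam(n)[2].round(2).tolist(),(-cam(n)[2].T@cam(n)[3]).round(3))
    for f,l in ((nets.boxes_of,'vent_cap'),(nets.landmark_of,'vent_cap'),(nets.landmark_of,'cap_lip'),(nets.landmark_of,'cap_rear'),(nets.landmark_of,'cooker'),(nets.landmark_of,'vent_seat'),(nets.landmark_of,'vent_slot'),(nets.boxes_of,'vent_latch')):
        for q in f(n,l): print(l,np.round(q['point'],1),round(q['conf'],2),at_depth(n,q['point'],d).round(3))
s=sensors.sense(); print(s)
E
```

```text
top [[-0.08, -1.0, -0.0], [-0.97, 0.08, -0.23], [0.23, -0.02, -0.97]] [ 0.17  -0.052  1.552]
vent_cap [466.8 282.6] 0.79 [ 0.388 -0.506  0.021]
vent_cap [429.6 258. ] 0.57 [ 0.472 -0.403  0.024]
vent_cap [438.4 306.8] 0.54 [ 0.325 -0.415  0.003]
vent_cap [440.1 306.1] 0.75 [ 0.326 -0.419  0.009]
vent_cap [430.2 259. ] 0.58 [ 0.47  -0.406  0.017]
vent_cap [466.1 283.4] 0.48 [ 0.385 -0.503  0.024]
vent_cap [367.8 268.2] 0.39 [ 0.46  -0.215  0.004]
cap_lip [438.3 271.4] 0.69 [ 0.433 -0.43  -0.   ]
cap_lip [466.4 296.7] 0.52 [ 0.348 -0.505 -0.001]
cap_lip [451.7 303.6] 0.52 [ 0.33  -0.456  0.006]
cap_rear [466.5 272.4] 0.79 [ 0.422 -0.517 -0.002]
cap_rear [426.5 247.6] 0.74 [ 0.508 -0.402  0.009]
cap_rear [435.3 315.6] 0.62 [ 0.299 -0.402  0.003]
vent_seat [256.6 231.1] 0.6 [0.559 0.099 0.171]
vent_seat [183.6 308.2] 0.32 [0.384 0.348 0.009]
vent_slot [255.2 247.4] 0.94 [0.511 0.104 0.18 ]
vent_latch [256.6 214.8] 0.59 [0.6   0.094 0.192]
side [[0.97, -0.23, -0.0], [-0.12, -0.5, -0.86], [0.19, 0.83, -0.52]] [ 0.277 -1.096  0.754]
vent_cap [308.9 411.7] 0.84 [ 0.384 -0.511  0.008]
vent_ca
[... 764 characters left out ...]
93.7] 0.79 [0.516 0.073 0.181]
{'time': 0.9, 'q': array([-8.12800596e+01,  7.09354568e+00,  9.45542563e+01,  1.18512900e-03,
        7.83534784e+01, -4.73395210e+00]), 'qd': array([ 0.15511453,  0.03312291,  0.02514008, -0.03914193, -0.10474951,
        0.0366481 ]), 'effort': array([-8.14663690e-04, -4.17579603e+01, -3.60233617e+01,  7.74832489e-02,
        4.27551800e-02,  7.47209697e-06]), 'tcp_pos': array([ 0.15119202, -0.63215996,  0.21466251]), 'ee_rot': array([-1.79998820e+02, -1.26243524e-03,  1.34536532e+01]), 'contact_force': array([-0.26860368,  0.70078041, -0.22670889]), 'moment': array([-0.01877607, -0.01149803,  0.00490075]), 'finger_force': 0.0, 'opening': 0.09520262333267294}
```

```bash
python3 - <<'E'
from h import *
a=cv2.imread('pics/top0.png')[220:340,380:500]; b=cv2.imread('pics/side0.png')[330:450,220:400]
cv2.imwrite('pics/crops.png',np.hstack([cv2.resize(a,None,fx=3.0,fy=3.0,interpolation=2),cv2.resize(b,(440,360),interpolation=2)]))
C=cloud('top',np.load('top.npy')); D=cloud('side',np.load('side.npy'))
for n,P in (('top',C),('side',D)):
    im=cv2.imread(f'pics/{n}0.png'); hsv=cv2.cvtColor(im,cv2.COLOR_BGR2HSV)
    m=((hsv[...,0]>90)&(hsv[...,0]<130)&(hsv[...,1]>90)).astype(np.uint8)
    k,L,st,_=cv2.connectedComponentsWithStats(m)
    for i in range(1,k):
        if st[i,4]>60:
            Q=P[L==i]; Q=Q[(Q[:,2]>-.01)&(Q[:,2]<.05)]
            if len(Q)<30: continue
            (c,s,ang)=cv2.minAreaRect(Q[:,:2].astype(np.float32)*1000); print(n,st[i],np.round(c,0),np.round(s,0),round(ang),np.percentile(Q[:,2],[5,50,98]).round(3))
E
```

```text
top [ 408  183   38   36 1069] [ 649. -413.] [111. 104.] 43 [0.004 0.02  0.049]
top [417 243  27  31 437] [ 473. -409.] [86. 59.] 21 [0.004 0.011 0.038]
top [458 274  14  21 215] [ 386. -504.] [41. 60.] 79 [0.002 0.008 0.029]
top [431 298  22  22 214] [ 320. -425.] [39. 59.] 39 [0.002 0.008 0.026]
side [142 124  13  46 212] [ -87. 1355.] [ 26. 239.] 6 [-0.006  0.009  0.014]
side [319 351  46  33 766] [ 475. -405.] [92. 67.] 21 [0.003 0.01  0.035]
side [254 373  32  25 408] [ 319. -424.] [40. 66.] 39 [0.002 0.007 0.024]
side [294 402  32  18 456] [ 386. -505.] [42. 60.] 77 [0.003 0.007 0.024]
```

View pics/top0.png

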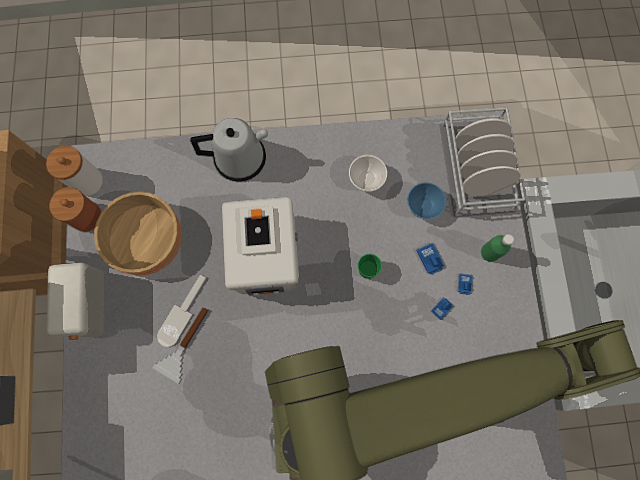

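View pics/side0.png

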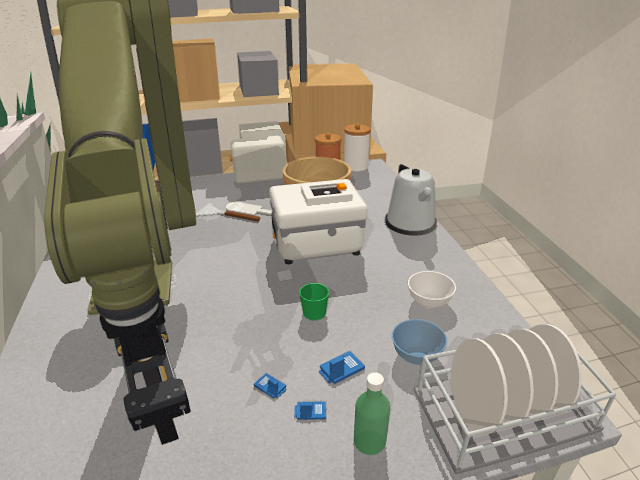

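View pics/crops.png

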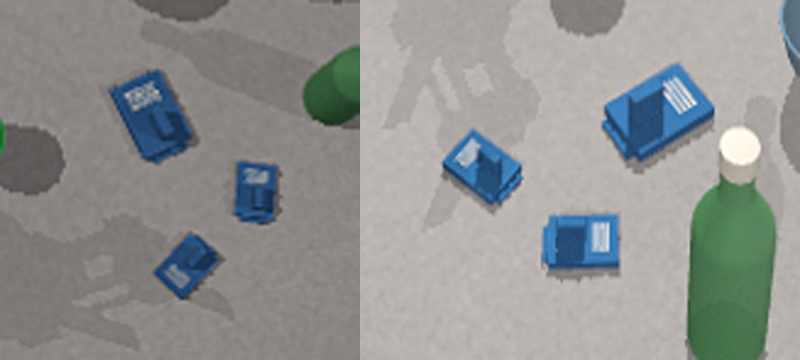

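```bash
cat > fit.py <<'E'
from h import *
from scipy.optimize import minimize
def box(a,b,c,d,e,f): return np.array([[x,y,z] for x in(a,b) for y in(c,d) for z in(e,f)],float)/1000
parts=[box(-40,40,-28,28,0,10),box(-47,-40,-20,20,0,4),box(-30,2,-6,6,10,34)]
S=8
def mask(n,p):
    m=np.zeros((80*S,80*S),np.uint8); o=org[n]; c,s=np.cos(p[2]),np.sin(p[2])
    for P in parts:
        W=np.c_[p[0]+c*P[:,0]-s*P[:,1],p[1]+s*P[:,0]+c*P[:,1],P[:,2]]
        q=((proj(n,W)-o+.5)*S)
        cv2.fillConvexPoly(m,cv2.convexHull(np.round(q).astype(np.int32)),1)
    return cv2.resize(m*255,(80,80),interpolation=cv2.INTER_AREA)/255.
org={'top':np.array([390,220]),'side':np.array([300,325])}; obs={}
for n in org:
    im=cv2.imread(f'pics/{n}0.png'); x,y=org[n]; im=im[y:y+80,x:x+80].astype(int); hsv=cv2.cvtColor(im.astype(np.uint8),cv2.COLOR_BGR2HSV)
    m=((im[...,0]-im[...,2]>35)&(hsv[...,0]>95)&(hsv[...,0]<125)).astype(np.uint8)
    k,L,st,_=cv2.connectedComponentsWithStats(m); c=(proj(n,[.473,-.408,.01])[0]-org[n]).astype(int)
    l=L[c[1]-5:c[1]+6,c[0]-5:c[0]+6]; i=np.bincount(l[l>0]).argmax(); m=cv2.morphologyEx((L==i).astype(np.uint8),3,np.ones((7,7))); obs[n]=m
    print(n,m.sum())
def cost(p,ns=('top','side')): return sum(np.abs(mask(n,p)-obs[n]).sum()/obs[n].sum() for n in ns)
for ns in (('top',),('side',),('top','side')):
    b=min((minimize(cost,[.472+dx,-.408,np.radians(a)],args=(ns,),method='Nelder-Mead',options=dict(initial_simplex=np.array([[.472,-.408,np.radians(a)]]*4)+np.vstack([np.zeros(3),np.diag([.006,.006,.1])]))) for dx in(0,) for a in(14,21,27)),key=lambda b:b.fun)
    print(ns,b.x[:2].round(4),np.degrees(b.x[2]).round(1),b.fun)
# cooker
for n in ('top','side'):
    P=cloud(n,np.load(n+'.npy')); z=P[...,2]; near=(np.abs(P[...,0]-.53)<.2)&(np.abs(P[...,1]-.1)<.2)
    for lo,hi in ((.155,.172),(.174,.192)):
        Q=P[near&(z>lo)&(z<hi)]; c,s,a=cv2.minAreaRect(np.float32(Q[:,:2]*1000)); print(n,lo,len(Q),np.round(c,1),np.round(s,1),round(a,1),np.percentile(Q[:,2],[5,50,95]).round(4))
    im=cv2.imread(f'pics/{n}0.png'); hsv=cv2.cvtColor(im,cv2.COLOR_BGR2HSV)
    m=near&(hsv[...,0]<20)&(hsv[...,1]>150)&(z>.17); print('latch',m.sum(),P[m].mean(0).round(4),P[m].min(0).round(4),P[m].max(0).round(4))
    m=near&(hsv[...,2]<90)&(z>.16)&(z<.2); print('dark',m.sum(),P[m].mean(0).round(4)); c,s,a=cv2.minAreaRect(np.float32(P[m][:,:2]*1000)); print(np.round(c,1),np.round(s,1),round(a,1))
a=cv2.imread('pics/top0.png')[190:300,210:310]; b=cv2.imread('pics/side0.png')[165:265,260:380]
cv2.imwrite('pics/ck.png',np.hstack([cv2.resize(a,(400,440),interpolation=2),cv2.resize(b,(400,440),interpolation=2)]))
E
python3 fit.py
```

```text
top 511
side 887
('top',) [ 0.4771 -0.4086] 19.5 0.049921338398373045
('side',) [ 0.4763 -0.4071] 20.4 0.053084864159869134
('top', 'side') [ 0.4772 -0.4079] 19.7 0.11385254446174695
top 0.155 4935 [530.9  96. ] [255.8 200. ] 0.0 [0.1589 0.1652 0.1706]
top 0.174 985 [537.9  80.4] [137.7 201. ] 83.9 [0.1747 0.1802 0.1875]
latch 94 [0.6046 0.096  0.1878] [0.5943 0.082  0.17  ] [0.6163 0.1122 0.1961]
dark 603 [0.5595 0.0979 0.1714]
[560.3  96.6] [82.2 66.4] 1.1
side 0.155 2244 [529.7  92. ] [203.  253.7] 89.9 [0.157  0.1653 0.1705]
side 0.174 526 [561.4  95.6] [100.3 130.7] 89.5 [0.175  0.1801 0.1896]
latch 56 [0.6034 0.0924 0.1865] [0.5934 0.0788 0.1702] [0.6146 0.1271 0.193 ]
dark 139 [0.56   0.1036 0.171 ]
[561.1 103.9] [75.3 45.1] 1.1
```

View pics/ck.png

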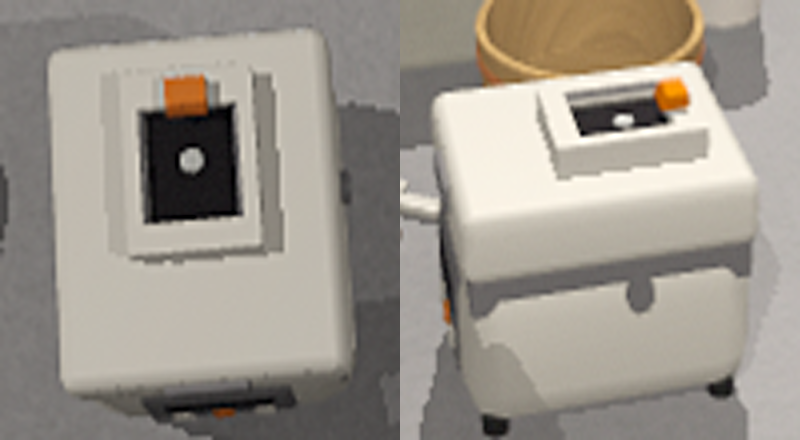

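```bash
cat >> h.py <<'E'
def plan(pos,rpy):
    s=sensors.sense(); A=R.from_euler('xyz',s['ee_rot'],degrees=True); B=R.from_euler('xyz',rpy,degrees=True)
    d=np.array(pos)-s['tcp_pos']
    print('t',round(s['time'],2),'tcp',s['tcp_pos'].round(4),s['ee_rot'].round(2),'F',s['contact_force'].round(2),'M',s['moment'].round(2),'open',round(s['opening'],4),round(s['finger_force'],1))
    print('turn units',(np.degrees((A.inv()*B).as_rotvec())/6).round(3),'offset units after turn',(B.inv().apply(d)/.03).round(3),'before',(A.inv().apply(d)/.03).round(3))
E
python3 - <<'E'
from h import *
plan([.464,-.4127,.07],[180,0,19.7])
for n in ('top','side'):
    P=cloud(n,np.load(n+'.npy')); z=P[...,2]
    Q=P[(np.abs(P[...,0]-.53)<.15)&(np.abs(P[...,1]-.1)<.13)&(z>.157)&(z<.173)]
    for ax in (0,1):
        o=1-ax; c0=(.53,.096)[ax]; L=(.085,.06)[ax]; rows=[]
        for b in np.arange(c0-L,c0+L,.008):
            q=Q[np.abs(Q[:,ax]-b)<.004][:,o]
            if len(q)>8: rows.append((b,q.min(),q.max()))
        rows=np.array(rows)
        for j in (1,2):
            k=np.polyfit(rows[:,0]-c0,rows[:,j],1); print(n,'along','xy'[ax],'edge',j,'ang',np.degrees(np.arctan(k[0])).round(2)*(1 if ax==0 else -1),'pos',k[1].round(4))
E
```

```text
t 0.9 tcp [ 0.1512 -0.6322  0.2147] [-180.     -0.     13.45] F [-0.27  0.7  -0.23] M [-0.02 -0.01  0.  ] open 0.0952 0.0
turn units [-0.    -0.    -1.041] offset units after turn [12.283 -3.372  4.822] before [11.843 -4.689  4.822]
top along x edge 1 ang 0.22 pos -0.0021
top along x edge 2 ang -0.01 pos 0.1937
top along y edge 1 ang 0.27 pos 0.4086
top along y edge 2 ang -0.25 pos 0.6556
side along x edge 1 ang -0.04 pos -0.0048
side along x edge 2 ang -0.62 pos 0.1859
side along y edge 1 ang 0.73 pos 0.4113
side along y edge 2 ang 0.64 pos 0.6534
```

>>> {"api": "play_rows", "payload": {"motion": [{"offset": [0,0,0],"angular": [0,0,-0.52],"hand": -0.2},{"offset": [0,0,0],"angular": [0,0,-0.52],"hand": -0.2},{"offset": [1,-0.3,0.3],"angular": [0,0,0],"hand": -0.2},{"offset": [1,-0.3,0.3],"angular": [0,0,0],"hand": -0.2},{"offset": [1,-0.3,0.3],"angular": [0,0,0],"hand": -0.2},{"offset": [1,-0.3,0.3],"angular": [0,0,0],"hand": -0.2},{"offset": [1,-0.3,0.3],"angular": [0,0,0],"hand": -0.2},{"offset": [1,-0.3,0.3],"angular": [0,0,0],"hand": -0.2},{"offset": [1,-0.3,0.3],"angular": [0,0,0],"hand": -0.2},{"offset": [1,-0.3,0.3],"angular": [0,0,0],"hand": -0.2},{"offset": [1,-0.3,0.3],"angular": [0,0,0],"hand": -0.2}]}}

```text
time: 2.0
tcp_pos: [0.3791, -0.4641, 0.1335]
ee_rot: [180.0, -0.0, 19.7]
contact_force: [-0.0, 0.4, -1.2]
opening: 0.0381
finger_force: 0.0
```

```bash
python3 - <<'E'
from h import *
for n in ('top','side'):
    im,d=eyes.grab_frame(n)
    if n=='top': P=cloud(n,d)
    else: P=cloud(n,np.load('side.npy')); im=cv2.imread('pics/side0.png')
    hsv=cv2.cvtColor(im,cv2.COLOR_BGR2HSV)
    m=(hsv[...,0]>45)&(hsv[...,0]<85)&(hsv[...,1]>100)&(P[...,2]>.02)&(P[...,1]<-.45); print(n,m.sum(),np.percentile(P[m],[3,50,97],axis=0).round(3).tolist())
plan([.464,-.4127,.07],[180,0,19.7])
E
```

```text
top 1 [[0.422, -0.472, 0.454], [0.422, -0.472, 0.454], [0.422, -0.472, 0.454]]
side 315 [[0.277, -1.096, 0.023], [0.457, -0.614, 0.052], [0.477, -0.584, 0.754]]
t 2.1 tcp [ 0.3799 -0.4621  0.132 ] [-1.7983e+02 -1.0000e-02  1.9920e+01] F [-0.18  0.59  0.02] M [-0.05  0.07 -0.04] open 0.0384 0.0
turn units [-0.028 -0.001  0.036] offset units after turn [ 3.195 -0.604  2.067] before [ 3.197 -0.586  2.07 ]
```

>>> {"api": "play_rows", "payload": {"motion": [{"offset": [0.8,-0.15,0.5],"angular": [0,0,0],"hand": -0.2},{"offset": [0.8,-0.15,0.5],"angular": [0,0,0],"hand": -0.2},{"offset": [0.8,-0.15,0.5],"angular": [0,0,0],"hand": -0.2},{"offset": [0.8,-0.15,0.5],"angular": [0,0,0],"hand": -0.2},{"offset": [0,0,0],"angular": [0,0,0],"hand": -0.2}]}}

```text
time: 2.6
tcp_pos: [0.4627, -0.4138, 0.0714]
ee_rot: [-179.8, 0.1, 19.8]
contact_force: [0.1, 0.2, -0.4]
opening: 0.0379
finger_force: 0.0
```

```bash
python3 - <<'E'
from h import *
plan([.464,-.4127,.014],[180,0,19.7])
im,d=eyes.grab_frame('side'); im=im[300:420,250:410]; cv2.imwrite('pics/g.png',cv2.resize(im,(640,480),interpolation=2))
E
```

```text
t 2.6 tcp [ 0.4627 -0.4138  0.0714] [-1.798e+02  7.000e-02  1.983e+01] F [ 0.07  0.24 -0.39] M [-0.   -0.01  0.03] open 0.0379 0.0
turn units [-0.034  0.013  0.021] offset units after turn [ 0.054 -0.019  1.913] before [ 0.056 -0.012  1.913]
```

View pics/g.png

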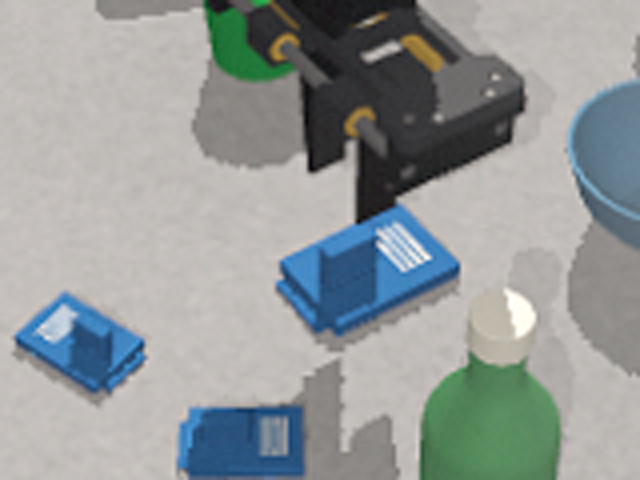

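>>> {"api": "play_rows", "payload": {"motion": [{"offset": [0.05,0,0.8],"angular": [0,0,0],"hand": -0.2},{"offset": [0,0,0.8],"angular": [0,0,0],"hand": -0.2},{"offset": [0,0,0.3],"angular": [0,0,0],"hand": -0.2},{"offset": [0,0,0],"angular": [0,0,0],"hand": -0.2},{"offset": [0,0,0],"angular": [0,0,0],"hand": -1},{"offset": [0,0,0],"angular": [0,0,0],"hand": -1},{"offset": [0,0,0],"angular": [0,0,0],"hand": -1},{"offset": [0,0,0],"angular": [0,0,0],"hand": -1},{"offset": [0,0,0],"angular": [0,0,0],"hand": -1}], "squeeze": 30}}

```text
time: 3.55
tcp_pos: [0.4642, -0.4154, 0.0177]
ee_rot: [179.9, -0.0, 19.7]
contact_force: [-1.4, 1.2, 4.5]
opening: 0.0116
finger_force: 30.0
```

```bash
python3 - <<'E'
from h import *
plan([.464,-.4127,.2],[180,0,0])
E
```

```text
t 3.55 tcp [ 0.4642 -0.4154  0.0177] [ 1.7995e+02 -2.0000e-02  1.9700e+01] F [-1.36  1.18  4.52] M [ 0.22  0.16 -0.02] open 0.0116 30.0
turn units [ 0.008 -0.005  3.284] offset units after turn [-0.007 -0.091 -6.077] before [ 0.026 -0.082 -6.077]
```

>>> {"api": "play_rows", "payload": {"motion": [{"offset": [0,0,-0.5],"angular": [0,0,0],"hand": -1},{"offset": [0,0,-1],"angular": [0,0,0],"hand": -1},{"offset": [0,0,-1],"angular": [0,0,0],"hand": -1},{"offset": [0,0,-1],"angular": [0,0,0],"hand": -1},{"offset": [0,0,-1],"angular": [0,0,0],"hand": -1},{"offset": [0,0,-1],"angular": [0,0,0],"hand": -1},{"offset": [0,0,-1],"angular": [0,0,0],"hand": -1},{"offset": [0,0,-1],"angular": [0,0,0],"hand": -1},{"offset": [0,0,0],"angular": [0,0,0],"hand": -1},{"offset": [0,0,0],"angular": [0,0,0],"hand": -1}]}}

```text
time: 4.55
tcp_pos: [0.464, -0.4153, 0.2426]
ee_rot: [179.9, -0.0, 19.7]
contact_force: [0.2, -0.5, -2.0]
opening: 0.012
finger_force: 30.0
```

```bash
python3 - <<'E'
from h import *
s=sensors.sense(); T=R.from_euler('xyz',s['ee_rot'],degrees=True); p=s['tcp_pos']
plan(p,[180,0,0])
im,d=eyes.grab_frame('side'); P=cloud('side',d)
hsv=cv2.cvtColor(im,cv2.COLOR_BGR2HSV); m=(hsv[...,0]>95)&(hsv[...,0]<125)&(hsv[...,1]>90)&(np.linalg.norm(P-p,axis=-1)<.09)
Q=(P[m]-p)@T.as_matrix(); print(m.sum(),np.percentile(Q,[2,10,50,90,98],axis=0).round(4).tolist())
u,v=proj('side',p)[0].astype(int); c=im[max(v-70,0):v+70,u-90:u+90]; cv2.imwrite('pics/h.png',cv2.resize(c,None,fx=4,fy=4,interpolation=2)); print(u,v)
for l in('cap_lip','cap_rear','vent_cap'):
    for q in nets.landmark_of('side',l):
        print(l,np.round(q['point'],1),round(q['conf'],2))
# expected pixel positions if nominal grasp (cap origin at tool x=+14,z=+17.7)
for off in (14,16): print(proj('side',[p+T.apply([(off+x)/1000,0,.0177]) for x in(-47,40,0)]).round(1).tolist())
E
```

```text
t 4.55 tcp [ 0.464  -0.4153  0.2426] [ 1.799e+02 -4.000e-02  1.970e+01] F [ 0.17 -0.49 -2.01] M [0.02 0.04 0.01] open 0.012 30.0
turn units [ 0.016 -0.009  3.283] offset units after turn [0. 0. 0.] before [0. 0. 0.]
782 [[-0.032, -0.0228, -0.016], [-0.0258, -0.0132, 0.0004], [-0.0073, 0.0119, 0.008], [0.044, 0.0283, 0.0142], [0.051, 0.0298, 0.0161]]
338 279
cap_lip [296.3 414. ] 0.94
cap_lip [323.3 290.5] 0.71
cap_lip [282.2 393.9] 0.7
cap_rear [365.2 278.8] 0.92
cap_rear [326.2 412.1] 0.87
cap_rear [258.2 379.8] 0.85
cap_rear [323.9 290.9] 0.37
vent_cap [270.1 384.9] 0.98
vent_cap [310.2 412.9] 0.87
[[323.8, 292.7], [362.1, 277.5], [344.9, 284.3]]
[[324.7, 292.3], [363.0, 277.1], [345.8, 284.0]]
```

View pics/h.png

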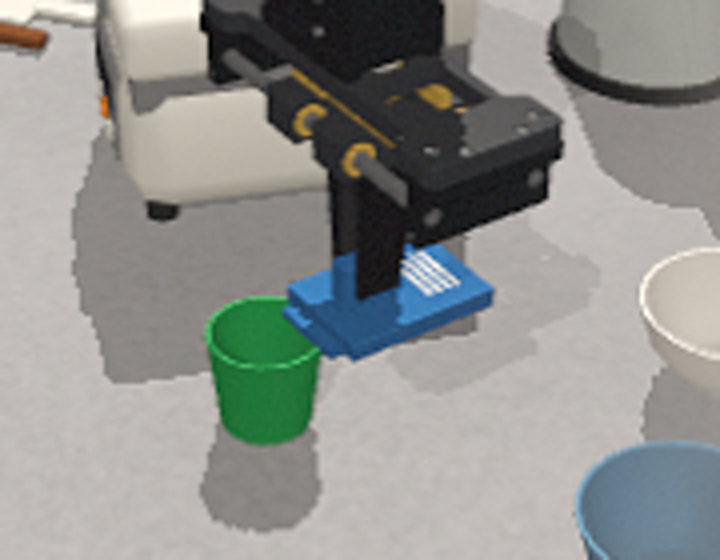

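```bash
cat >> h.py <<'E'
LIP=np.array([-.033,0,.0175])
def lip_target(x,y,z,pitch):
    return np.array([x,y,z])-R.from_euler('xyz',[180,pitch,0],degrees=True).apply(LIP)
def liprep():
    s=sensors.sense(); T=R.from_euler('xyz',s['ee_rot'],degrees=True); print('lip',(s['tcp_pos']+T.apply(LIP)).round(4),'rear',(s['tcp_pos']+T.apply(LIP+[.087,0,0])).round(4))
E
python3 - <<'E'
from h import *
t=lip_target(.526,.0958,.2,-18); print(t)
plan(t,[180,0,0]); plan(t,[180,-18,0])
E
```

```text
[0.55197707 0.0958     0.22684105]
t 4.75 tcp [ 0.4631 -0.4143  0.2393] [-1.798e+02  9.000e-02  1.969e+01] F [-0.7  -0.33 -1.03] M [-0.03  0.01  0.07] open 0.0115 30.0
turn units [-0.031  0.02   3.282] offset units after turn [  2.963 -17.004   0.414] before [  8.521 -15.009   0.454]
t 4.75 tcp [ 0.4631 -0.4143  0.2393] [-1.798e+02  9.000e-02  1.969e+01] F [-0.7  -0.33 -1.03] M [-0.03  0.01  0.07] open 0.0115 30.0
turn units [-0.546  2.991  3.25 ] offset units after turn [  2.69  -17.004   1.309] before [  8.521 -15.009   0.454]
```

>>> {"api": "play_rows", "payload": {"motion": [{"offset": [0,0,-0.5],"angular": [0,0,0.82],"hand": -1},{"offset": [0,0,-0.5],"angular": [0,0,0.82],"hand": -1},{"offset": [0,0,0],"angular": [0,0,0.82],"hand": -1},{"offset": [0,0,0],"angular": [0,0,0.82],"hand": -1},{"offset": [0.3,-1,0],"angular": [0,0,0],"hand": -1},{"offset": [0.3,-1,0],"angular": [0,0,0],"hand": -1},{"offset": [0.3,-1,0],"angular": [0,0,0],"hand": -1},{"offset": [0.3,-1,0],"angular": [0,0,0],"hand": -1},{"offset": [0.3,-1,0],"angular": [0,0,0],"hand": -1},{"offset": [0.3,-1,0],"angular": [0,0,0],"hand": -1},{"offset": [0.3,-1,0],"angular": [0,0,0],"hand": -1},{"offset": [0.3,-1,0],"angular": [0,0,0],"hand": -1}]}}

```text
time: 5.95
tcp_pos: [0.5354, -0.1736, 0.27]
ee_rot: [-179.9, 0.1, 0.0]
contact_force: [0.4, -0.8, -0.7]
opening: 0.012
finger_force: 30.0
```

>>> {"api": "play_rows", "payload": {"motion": [{"offset": [0.3,-1,0],"angular": [0,0,0],"hand": -1},{"offset": [0.3,-1,0],"angular": [0,0,0],"hand": -1},{"offset": [0,-1,0],"angular": [0,0,0],"hand": -1},{"offset": [0,-1,0],"angular": [0,0,0],"hand": -1},{"offset": [0,-1,0],"angular": [0,0,0],"hand": -1},{"offset": [0,-1,0],"angular": [0,0,0],"hand": -1},{"offset": [0,-1,0],"angular": [0,0,0],"hand": -1},{"offset": [0,0,0],"angular": [0,1,0],"hand": -1},{"offset": [0,0,0],"angular": [0,1,0],"hand": -1},{"offset": [0,0,0],"angular": [0,1,0],"hand": -1},{"offset": [0,0,0],"angular": [0,0,0],"hand": -1},{"offset": [0,0,0],"angular": [0,0,0],"hand": -1}]}}

```text
time: 7.15
tcp_pos: [0.553, 0.0349, 0.2707]
ee_rot: [-180.0, -17.8, 0.0]
contact_force: [0.2, -0.1, -1.3]
opening: 0.012
finger_force: 30.0
```

```bash
python3 - <<'E'
from h import *
plan(lip_target(.526,.0958,.2,-18),[180,-18,0]); liprep()
E
```

```text
t 7.15 tcp [0.553  0.0349 0.2707] [-1.800e+02 -1.784e+01  1.000e-02] F [ 0.18 -0.15 -1.29] M [ 0.06  0.24 -0.01] open 0.012 30.0
turn units [-0.001  0.027  0.001] offset units after turn [-0.485 -2.03   1.378] before [-0.48 -2.03  1.38]
lip [0.527  0.0349 0.2439] rear [0.6098 0.0349 0.2705]
```

>>> {"api": "play_rows", "payload": {"motion": [{"offset": [0,-0.7,0],"angular": [0,0,0],"hand": -1},{"offset": [0,-0.7,0],"angular": [0,0,0],"hand": -1},{"offset": [0,-0.63,0],"angular": [0,0,0],"hand": -1},{"offset": [-0.24,0,0.69],"angular": [0,0,0],"hand": -1},{"offset": [-0.24,0,0.69],"angular": [0,0,0],"hand": -1},{"offset": [0,0,0],"angular": [0,0,0],"hand": -1},{"offset": [0,0,0],"angular": [0,0,0],"hand": -1}]}}

```text
time: 7.85
tcp_pos: [0.5533, 0.0957, 0.2277]
ee_rot: [180.0, -17.9, 0.0]
contact_force: [0.4, -0.2, -0.9]
opening: 0.0114
finger_force: 30.0
```

```bash
python3 - <<'E'
from h import *
plan(lip_target(.526,.0958,.172,-18),[180,-18,0]); liprep()
a,d=eyes.grab_frame('side'); u,v=proj('side',[.55,.096,.19])[0].astype(int); print(u,v)
b,d=eyes.grab_frame('top'); 
cv2.imwrite('pics/s.png',np.hstack([cv2.resize(a[v-40:v+40,u-50:u+50],(500,400),interpolation=2),cv2.resize(b[190:290,220:295],(300,400),interpolation=2)]))
E
```

```text
t 7.85 tcp [0.5533 0.0957 0.2277] [179.99 -17.9    0.  ] F [ 0.43 -0.23 -0.87] M [ 0.03  0.22 -0.07] open 0.0114 30.0
turn units [0.002 0.016 0.   ] offset units after turn [-0.34  -0.003  0.9  ] before [-0.339 -0.003  0.901]
lip [0.5273 0.0957 0.2009] rear [0.6101 0.0957 0.2276]
322 186
```

View pics/s.png

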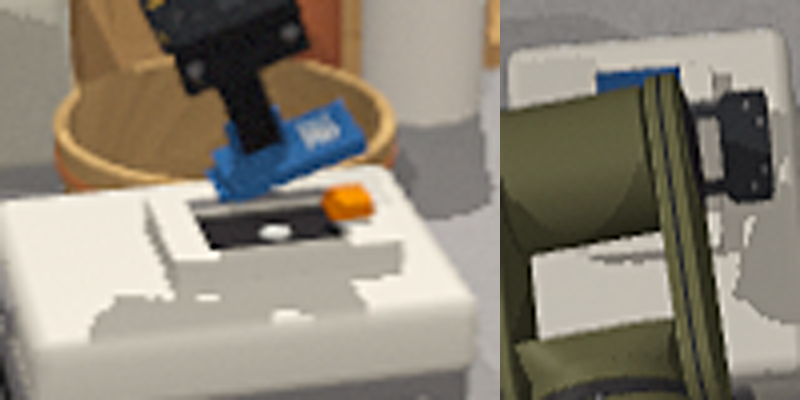

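>>> {"api": "play_rows", "payload": {"motion": [{"offset": [-0.1,0,0.3],"angular": [0,0,0],"hand": -1},{"offset": [-0.06,0,0.19],"angular": [0,0,0],"hand": -1},{"offset": [-0.03,0,0.1],"angular": [0,0,0],"hand": -1},{"offset": [0,0,0],"angular": [0,0,0],"hand": -1}]}}

```text
time: 8.35
tcp_pos: [0.5524, 0.0957, 0.2082]
ee_rot: [180.0, -17.9, 0.0]
contact_force: [0.4, -0.8, -0.4]
opening: 0.012
finger_force: 30.0
```

>>> {"api": "play_rows", "payload": {"motion": [{"offset": [-0.02,0,0.064],"angular": [0,0,0],"hand": -1},{"offset": [0,0,0],"angular": [0,0,0],"hand": -1}]}}

```text
time: 8.55
tcp_pos: [0.5528, 0.0958, 0.2071]
ee_rot: [-180.0, -18.0, 0.0]
contact_force: [-0.1, 1.0, -0.7]
opening: 0.0119
finger_force: 30.0
```

>>> {"api": "play_rows", "payload": {"motion": [{"offset": [-0.02,0,0.064],"angular": [0,0,0],"hand": -1},{"offset": [-0.02,0,0.064],"angular": [0,0,0],"hand": -1},{"offset": [0,0,0],"angular": [0,0,0],"hand": -1}]}}

```text
time: 8.85
tcp_pos: [0.5527, 0.0958, 0.2028]
ee_rot: [180.0, -18.0, 0.0]
contact_force: [0.1, -0.0, -1.1]
opening: 0.0114
finger_force: 30.0
```

>>> {"api": "play_rows", "payload": {"motion": [{"offset": [-0.01,0,0.032],"angular": [0,0,0],"hand": -1},{"offset": [-0.01,0,0.032],"angular": [0,0,0],"hand": -1},{"offset": [0,0,0],"angular": [0,0,0],"hand": -1}]}}

```text
time: 9.15
tcp_pos: [0.5529, 0.0958, 0.201]
ee_rot: [180.0, -18.0, 0.0]
contact_force: [-0.3, -0.3, -0.3]
opening: 0.0118
finger_force: 30.0
```

>>> {"api": "play_rows", "payload": {"motion": [{"offset": [-0.01,0,0.032],"angular": [0,0,0],"hand": -1},{"offset": [0,0,0],"angular": [0,0,0],"hand": -1}]}}

```text
time: 9.35
tcp_pos: [0.5529, 0.0958, 0.2]
ee_rot: [180.0, -18.0, 0.0]
contact_force: [0.3, -0.1, -0.9]
opening: 0.0118
finger_force: 30.0
```

>>> {"api": "play_rows", "payload": {"motion": [{"offset": [-0.01,0,0.032],"angular": [0,0,0],"hand": -1},{"offset": [0,0,0],"angular": [0,0,0],"hand": -1}]}}

```text
time: 9.55
tcp_pos: [0.5529, 0.0958, 0.199]
ee_rot: [180.0, -18.0, 0.0]
contact_force: [-0.6, -0.1, -0.4]
opening: 0.0115
finger_force: 30.0
```

>>> {"api": "play_rows", "payload": {"motion": [{"offset": [-0.01,0,0.032],"angular": [0,0,0],"hand": -1},{"offset": [0,0,0],"angular": [0,0,0],"hand": -1}]}}

```text
time: 9.75
tcp_pos: [0.5529, 0.0958, 0.198]
ee_rot: [180.0, -18.0, 0.0]
contact_force: [0.1, 0.0, -0.8]
opening: 0.012
finger_force: 30.0
```

>>> {"api": "play_rows", "payload": {"motion": [{"offset": [-0.01,0,0.032],"angular": [0,0,0],"hand": -1},{"offset": [0,0,0],"angular": [0,0,0],"hand": -1}]}}

```text
time: 9.95
tcp_pos: [0.5529, 0.0958, 0.197]
ee_rot: [180.0, -18.0, 0.0]
contact_force: [0.0, -0.3, -1.1]
opening: 0.012
finger_force: 30.0
```

>>> {"api": "play_rows", "payload": {"motion": [{"offset": [-0.01,0,0.032],"angular": [0,0,0],"hand": -1},{"offset": [0,0,0],"angular": [0,0,0],"hand": -1}]}}

```text
time: 10.15
tcp_pos: [0.5531, 0.0958, 0.1967]
ee_rot: [-180.0, -18.0, 0.0]
contact_force: [-1.5, 0.3, 1.6]
opening: 0.0117
finger_force: 30.0
```

>>> {"api": "play_rows", "payload": {"motion": [{"offset": [-0.01,0,0.032],"angular": [0,0,0],"hand": -1},{"offset": [0,0,0],"angular": [0,0,0],"hand": -1}]}}

```text
time: 10.35
tcp_pos: [0.5534, 0.0958, 0.1965]
ee_rot: [180.0, -18.1, 0.0]
contact_force: [-3.4, -0.4, 5.7]
opening: 0.0117
finger_force: 30.0
```

>>> {"api": "play_rows", "payload": {"motion": [{"offset": [-0.01,0,0.032],"angular": [0,0,0],"hand": -1},{"offset": [0,0,0],"angular": [0,0,0],"hand": -1}]}}

```text
time: 10.55
tcp_pos: [0.5538, 0.0958, 0.1961]
ee_rot: [180.0, -18.1, 0.0]
contact_force: [-2.9, -0.9, 6.6]
opening: 0.0118
finger_force: 30.0
```

>>> {"api": "play_rows", "payload": {"motion": [{"offset": [0.033,0,-0.1],"angular": [0,0,0],"hand": -1},{"offset": [0,0,0],"angular": [0,0,0],"hand": -1},{"offset": [-0.095,0,-0.031],"angular": [0,0,0],"hand": -1},{"offset": [0,0,0],"angular": [0,0,0],"hand": -1}]}}

```text
time: 10.95
tcp_pos: [0.5495, 0.0958, 0.1966]
ee_rot: [180.0, -17.9, 0.0]
contact_force: [-0.9, 0.7, -0.7]
opening: 0.0117
finger_force: 30.0
```

>>> {"api": "play_rows", "payload": {"motion": [{"offset": [-0.0634,0,-0.0206],"angular": [0,0,0],"hand": -1},{"offset": [0,0,0],"angular": [0,0,0],"hand": -1}]}}

```text
time: 11.15
tcp_pos: [0.5477, 0.0958, 0.197]
ee_rot: [180.0, -18.0, 0.0]
contact_force: [0.3, 0.3, -0.9]
opening: 0.0118
finger_force: 30.0
```

>>> {"api": "play_rows", "payload": {"motion": [{"offset": [-0.0317,0,-0.0103],"angular": [0,0,0],"hand": -1},{"offset": [0,0,0],"angular": [0,0,0],"hand": -1}]}}

```text
time: 11.35
tcp_pos: [0.5469, 0.0958, 0.1972]
ee_rot: [180.0, -18.0, 0.0]
contact_force: [-0.0, 0.0, -1.1]
opening: 0.0119
finger_force: 30.0
```

>>> {"api": "play_rows", "payload": {"motion": [{"offset": [-0.0317,0,-0.0103],"angular": [0,0,0],"hand": -1},{"offset": [0,0,0],"angular": [0,0,0],"hand": -1}]}}

```text
time: 11.55
tcp_pos: [0.546, 0.0958, 0.1973]
ee_rot: [180.0, -18.0, 0.0]
contact_force: [0.8, -0.1, -0.3]
opening: 0.0117
finger_force: 30.0
```

>>> {"api": "play_rows", "payload": {"motion": [{"offset": [-0.0317,0,-0.0103],"angular": [0,0,0],"hand": -1},{"offset": [0,0,0],"angular": [0,0,0],"hand": -1}]}}

```text
time: 11.75
tcp_pos: [0.545, 0.0958, 0.1973]
ee_rot: [180.0, -18.0, 0.0]
contact_force: [-0.1, 0.9, -1.3]
opening: 0.0117
finger_force: 30.0
```

>>> {"api": "play_rows", "payload": {"motion": [{"offset": [-0.0317,0,-0.0103],"angular": [0,0,0],"hand": -1},{"offset": [0,0,0],"angular": [0,0,0],"hand": -1}]}}

```text
time: 11.95
tcp_pos: [0.544, 0.0958, 0.1973]
ee_rot: [-180.0, -18.0, 0.0]
contact_force: [0.2, 0.2, -0.6]
opening: 0.0119
finger_force: 30.0
```

>>> {"api": "play_rows", "payload": {"motion": [{"offset": [-0.0317,0,-0.0103],"angular": [0,0,0],"hand": -1},{"offset": [0,0,0],"angular": [0,0,0],"hand": -1}]}}

```text
time: 12.15
tcp_pos: [0.5429, 0.0958, 0.1973]
ee_rot: [180.0, -18.0, 0.0]
contact_force: [-0.1, -0.2, -0.4]
opening: 0.0117
finger_force: 30.0
```

Lip x is now 0.517; keep going.

>>> {"api": "play_rows", "payload": {"motion": [{"offset": [-0.0317,0,-0.0103],"angular": [0,0,0],"hand": -1},{"offset": [0,0,0],"angular": [0,0,0],"hand": -1}]}}

```text
time: 12.35
tcp_pos: [0.542, 0.0958, 0.1973]
ee_rot: [-180.0, -18.0, 0.0]
contact_force: [0.3, -0.7, -0.1]
opening: 0.0118
finger_force: 30.0
```

>>> {"api": "play_rows", "payload": {"motion": [{"offset": [-0.0317,0,-0.0103],"angular": [0,0,0],"hand": -1},{"offset": [0,0,0],"angular": [0,0,0],"hand": -1}]}}

```text
time: 12.55
tcp_pos: [0.5409, 0.0958, 0.1973]
ee_rot: [180.0, -18.0, 0.0]
contact_force: [-0.3, -0.8, -1.3]
opening: 0.0119
finger_force: 30.0
```

>>> {"api": "play_rows", "payload": {"motion": [{"offset": [-0.0317,0,-0.0103],"angular": [0,0,0],"hand": -1},{"offset": [0,0,0],"angular": [0,0,0],"hand": -1}]}}

```text
time: 12.75
tcp_pos: [0.54, 0.0958, 0.1973]
ee_rot: [180.0, -18.0, 0.0]
contact_force: [0.4, -0.3, -0.8]
opening: 0.0117
finger_force: 30.0
```

>>> {"api": "play_rows", "payload": {"motion": [{"offset": [-0.0317,0,-0.0103],"angular": [0,0,0],"hand": -1},{"offset": [0,0,0],"angular": [0,0,0],"hand": -1}]}}

```text
time: 12.95
tcp_pos: [0.539, 0.0958, 0.1973]
ee_rot: [-180.0, -18.0, 0.0]
contact_force: [-0.5, 0.6, -0.4]
opening: 0.0117
finger_force: 30.0
```

>>> {"api": "play_rows", "payload": {"motion": [{"offset": [-0.0317,0,-0.0103],"angular": [0,0,0],"hand": -1},{"offset": [0,0,0],"angular": [0,0,0],"hand": -1}]}}

```text
time: 13.15
tcp_pos: [0.5386, 0.0958, 0.1976]
ee_rot: [-180.0, -18.1, 0.0]
contact_force: [3.4, 0.3, -1.8]
opening: 0.0119
finger_force: 30.0
```

>>> {"api": "play_rows", "payload": {"motion": [{"offset": [-0.0317,0,-0.0103],"angular": [0,0,0],"hand": -1},{"offset": [0,0,0],"angular": [0,0,0],"hand": -1}]}}

```text
time: 13.35
tcp_pos: [0.5383, 0.0958, 0.1979]
ee_rot: [-180.0, -18.2, 0.0]
contact_force: [7.2, 0.2, -3.5]
opening: 0.0118
finger_force: 30.0
```

>>> {"api": "play_rows", "payload": {"motion": [{"offset": [-0.0317,0,-0.0103],"angular": [0,0,0],"hand": -1},{"offset": [0,0,0],"angular": [0,0,0],"hand": -1}]}}

```text
time: 13.55
tcp_pos: [0.5379, 0.0958, 0.198]
ee_rot: [-180.0, -18.3, 0.0]
contact_force: [8.8, 0.6, -5.2]
opening: 0.0122
finger_force: 30.0
```

>>> {"api": "play_rows", "payload": {"motion": [{"offset": [0.08,0,0.026],"angular": [0,0,0],"hand": -1},{"offset": [0,0,0],"angular": [0,0,0],"hand": -1}]}}

```text
time: 13.75
tcp_pos: [0.5386, 0.0958, 0.1973]
ee_rot: [180.0, -18.0, 0.0]
contact_force: [1.3, 0.2, -0.7]
opening: 0.012
finger_force: 30.0
```

>>> {"api": "play_rows", "payload": {"motion": [{"offset": [0.0103,0,-0.0317],"angular": [0,0,0],"hand": -1},{"offset": [0,0,0],"angular": [0,0,0],"hand": -1}]}}

```text
time: 13.95
tcp_pos: [0.5383, 0.0958, 0.1978]
ee_rot: [180.0, -18.0, 0.0]
contact_force: [1.6, 0.2, -3.3]
opening: 0.012
finger_force: 30.0
```

>>> {"api": "play_rows", "payload": {"motion": [{"offset": [0.0103,0,-0.0317],"angular": [0,0,0],"hand": -1},{"offset": [0,0,0],"angular": [0,0,0],"hand": -1}]}}

```text
time: 14.15
tcp_pos: [0.5382, 0.0958, 0.1981]
ee_rot: [180.0, -17.9, 0.0]
contact_force: [4.4, 0.5, -8.5]
opening: 0.0119
finger_force: 30.0
```

>>> {"api": "play_rows", "payload": {"motion": [{"offset": [0.0103,0,-0.0317],"angular": [0,0,0],"hand": -1},{"offset": [0,0,0],"angular": [0,0,0],"hand": -1}]}}

```text
time: 14.35
tcp_pos: [0.5378, 0.0958, 0.1983]
ee_rot: [180.0, -17.9, 0.0]
contact_force: [4.8, 1.1, -10.7]
opening: 0.0119
finger_force: 30.0
```

>>> {"api": "play_rows", "payload": {"motion": [{"offset": [-0.0309,0,0.095],"angular": [0,0,0],"hand": -1},{"offset": [0,0,0],"angular": [0,0,0],"hand": -1}]}}

```text
time: 14.55
tcp_pos: [0.5384, 0.0958, 0.1976]
ee_rot: [-180.0, -18.0, 0.0]
contact_force: [0.3, -0.5, -1.2]
opening: 0.0118
finger_force: 30.0
```

>>> {"api": "play_rows", "payload": {"motion": [{"offset": [0.028,0,0.059],"angular": [0,-0.5,0],"hand": -1},{"offset": [0,0,0],"angular": [0,0,0],"hand": -1}]}}

```text
time: 14.75
tcp_pos: [0.5407, 0.0958, 0.197]
ee_rot: [-180.0, -15.0, 0.0]
contact_force: [-0.2, -0.0, -0.4]
opening: 0.0116
finger_force: 30.0
```

```bash
python3 - <<'E'
from h import *
plan(lip_target(.5128,.0958,.1705,-12),[180,-12,0]); liprep()
E
```

```text
t 14.75 tcp [0.5407 0.0958 0.197 ] [-179.99  -15.03    0.  ] F [-0.17 -0.03 -0.42] M [-0.02  0.21  0.04] open 0.0116 30.0
turn units [-0.001 -0.505  0.   ] offset units after turn [0.007 0.001 0.086] before [0.003 0.001 0.086]
lip [0.5134 0.0958 0.1715] rear [0.5974 0.0958 0.1941]
```

>>> {"api": "play_rows", "payload": {"motion": [{"offset": [0.0,0,0.08],"angular": [0,-0.5,0],"hand": -1},{"offset": [0,0,0],"angular": [0,0,0],"hand": -1}]}}

```text
time: 14.95
tcp_pos: [0.5408, 0.0959, 0.194]
ee_rot: [-180.0, -12.0, 0.0]
contact_force: [-2.0, 0.8, 2.2]
opening: 0.0117
finger_force: 30.0
```

```bash
python3 - <<'E'
from h import *
plan(lip_target(.512,.0958,.1705,-12),[180,-12,0]); liprep()
E
```

```text
t 14.95 tcp [0.5408 0.0959 0.194 ] [-179.99  -11.97    0.  ] F [-2.    0.82  2.16] M [ 0.08  0.32 -0.  ] open 0.0117 30.0
turn units [-0.002  0.004  0.001] offset units after turn [-0.001  0.003 -0.016] before [-0.001  0.003 -0.016]
lip [0.5121 0.0959 0.1701] rear [0.5972 0.0959 0.1881]
```

>>> {"api": "play_rows", "payload": {"motion": [{"offset": [0,0,0],"angular": [0,0,0],"hand": -0.5},{"offset": [0,0,0],"angular": [0,0,0],"hand": -0.5},{"offset": [0,0,0],"angular": [0,0,0],"hand": -0.5},{"offset": [0,0,-0.5],"angular": [0,0,0],"hand": -0.5},{"offset": [0,0,-1],"angular": [0,0,0],"hand": -0.5},{"offset": [0,0,-1],"angular": [0,0,0],"hand": -0.5},{"offset": [0,0,0],"angular": [0,0,0],"hand": -1},{"offset": [0,0,0],"angular": [0,0,0],"hand": -1},{"offset": [0,0,0],"angular": [0,0,0],"hand": -1}]}}

```text
time: 15.85
tcp_pos: [0.5244, 0.0957, 0.2661]
ee_rot: [180.0, -11.9, 0.0]
contact_force: [-0.3, -0.3, -0.5]
opening: 0.0049
finger_force: 0.0
```

```bash
python3 - <<'E'
from h import *
# rib point: cap x=19.5,z=10 with cap at lip (.512,.170) tilt 0.2
for a in (-11.5,):
    B=R.from_euler('xyz',[180,a,0],degrees=True); print(np.array([.512,.0958,.170])+B.apply([.0665,0,-.010]))
plan([.577,.0958,.215],[180,0,0])
a,d=eyes.grab_frame('side'); u,v=proj('side',[.55,.096,.19])[0].astype(int)
P=cloud('side',d); hsv=cv2.cvtColor(a,cv2.COLOR_BGR2HSV); m=(hsv[...,0]>95)&(hsv[...,0]<125)&(hsv[...,1]>90)&(np.linalg.norm(P-[.55,.096,.19],axis=-1)<.08); print(m.sum(),np.percentile(P[m],[2,50,98],axis=0).round(4).tolist())
cv2.imwrite('pics/rel.png',cv2.resize(a[v-50:v+40,u-55:u+55],None,fx=6,fy=6,interpolation=2))
E
```

```text
[0.57517131 0.0958     0.19305721]
t 15.85 tcp [0.5244 0.0957 0.2661] [ 1.7999e+02 -1.1930e+01  1.0000e-02] F [-0.34 -0.29 -0.49] M [-0.    0.11  0.02] open 0.0049 0.0
turn units [ 1.000e-03 -1.988e+00  2.000e-03] offset units after turn [ 1.752 -0.002  1.704] before [ 1.362e+00 -2.000e-03  2.029e+00]
314 [[0.5201, 0.0653, 0.1727], [0.548, 0.0869, 0.1909], [0.591, 0.1176, 0.212]]
```

View pics/rel.png

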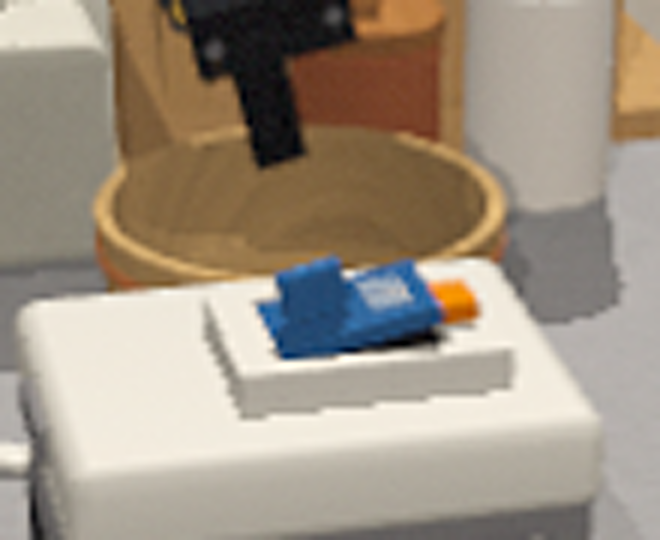

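>>> {"api": "play_rows", "payload": {"motion": [{"offset": [0,0,0],"angular": [0,-1,0],"hand": -1},{"offset": [0,0,0],"angular": [0,-0.99,0],"hand": -1},{"offset": [0.88,0,0],"angular": [0,0,0],"hand": -1},{"offset": [0.87,0,0],"angular": [0,0,0],"hand": -1},{"offset": [0,0,0.8],"angular": [0,0,0],"hand": -1},{"offset": [0,0,0.8],"angular": [0,0,0],"hand": -1},{"offset": [0,0,0.2],"angular": [0,0,0],"hand": -1},{"offset": [0,0,0.2],"angular": [0,0,0],"hand": -1},{"offset": [0,0,0],"angular": [0,0,0],"hand": -1},{"offset": [0,0,0],"angular": [0,0,0],"hand": -1}]}}

```text
time: 16.9
tcp_pos: [0.578, 0.0959, 0.2081]
ee_rot: [-180.0, -0.2, 0.0]
contact_force: [-0.4, -0.1, 0.1]
opening: 0.0006
finger_force: 0.0
```

>>> {"api": "play_rows", "payload": {"motion": [{"offset": [0,0,0.1],"angular": [0,0,0],"hand": -1},{"offset": [0,0,0.06],"angular": [0,0,0],"hand": -1},{"offset": [0,0,0],"angular": [0,0,0],"hand": -1}]}}

```text
time: 17.2
tcp_pos: [0.5775, 0.0958, 0.2023]
ee_rot: [-180.0, -0.1, 0.0]
contact_force: [0.0, -0.3, 0.2]
opening: 0.0003
finger_force: 0.0
```

>>> {"api": "play_rows", "payload": {"motion": [{"offset": [0,0,0.06],"angular": [0,0,0],"hand": -1},{"offset": [0,0,0],"angular": [0,0,0],"hand": -1}]}}

```text
time: 17.4
tcp_pos: [0.5774, 0.0958, 0.2002]
ee_rot: [-180.0, -0.0, 0.0]
contact_force: [0.2, 0.5, -0.0]
opening: 0.0002
finger_force: 0.0
```

>>> {"api": "play_rows", "payload": {"motion": [{"offset": [0,0,0.05],"angular": [0,0,0],"hand": -1},{"offset": [0,0,0],"angular": [0,0,0],"hand": -1}]}}

```text
time: 17.6
tcp_pos: [0.5774, 0.0958, 0.1986]
ee_rot: [180.0, -0.0, 0.0]
contact_force: [-0.4, 0.8, -0.2]
opening: 0.0001
finger_force: 0.0
```

>>> {"api": "play_rows", "payload": {"motion": [{"offset": [0,0,0.05],"angular": [0,0,0],"hand": -1},{"offset": [0,0,0],"angular": [0,0,0],"hand": -1}]}}

```text
time: 17.8
tcp_pos: [0.5774, 0.0958, 0.1971]
ee_rot: [180.0, -0.0, 0.0]
contact_force: [0.6, 0.2, 0.4]
opening: 0.0003
finger_force: 0.0
```

>>> {"api": "play_rows", "payload": {"motion": [{"offset": [0,0,0.033],"angular": [0,0,0],"hand": -1},{"offset": [0,0,0],"angular": [0,0,0],"hand": -1}]}}

```text
time: 18.0
tcp_pos: [0.5776, 0.0958, 0.1966]
ee_rot: [-180.0, -0.1, 0.0]
contact_force: [0.3, 0.0, 0.9]
opening: 0.0005
finger_force: 0.3
```

>>> {"api": "play_rows", "payload": {"motion": [{"offset": [0,0,0.033],"angular": [0,0,0],"hand": -1},{"offset": [0,0,0],"angular": [0,0,0],"hand": -1}]}}

```text
time: 18.2
tcp_pos: [0.5778, 0.0958, 0.1961]
ee_rot: [-180.0, -0.1, 0.0]
contact_force: [-1.0, -0.5, 3.1]
opening: 0.0002
finger_force: 1.7
```

>>> {"api": "play_rows", "payload": {"motion": [{"offset": [0,0,0.033],"angular": [0,0,0],"hand": -1},{"offset": [0,0,0],"angular": [0,0,0],"hand": -1}]}}

```text
time: 18.4
tcp_pos: [0.5779, 0.0959, 0.1954]
ee_rot: [-180.0, -0.1, 0.0]
contact_force: [-1.1, -0.4, 4.7]
opening: 0.0006
finger_force: 2.5
```

>>> {"api": "play_rows", "payload": {"motion": [{"offset": [0,0,0.033],"angular": [0,0,0],"hand": -1},{"offset": [0,0,0],"angular": [0,0,0],"hand": -1}]}}

```text
time: 18.6
tcp_pos: [0.5781, 0.0959, 0.1946]
ee_rot: [-180.0, -0.2, 0.0]
contact_force: [-1.1, -0.0, 5.1]
opening: 0.0005
finger_force: 2.7
```

>>> {"api": "play_rows", "payload": {"motion": [{"offset": [0,0,0.033],"angular": [0,0,0],"hand": -1},{"offset": [0,0,0],"angular": [0,0,0],"hand": -1}]}}

```text
time: 18.8
tcp_pos: [0.5782, 0.0959, 0.1938]
ee_rot: [-180.0, -0.2, 0.0]
contact_force: [-0.8, 0.3, 5.8]
opening: 0.0004
finger_force: 3.0
```

>>> {"api": "play_rows", "payload": {"motion": [{"offset": [0,0,0.033],"angular": [0,0,0],"hand": -1},{"offset": [0,0,0],"angular": [0,0,0],"hand": -1}]}}

```text
time: 19.0
tcp_pos: [0.5784, 0.0959, 0.193]
ee_rot: [-180.0, -0.2, 0.0]
contact_force: [-0.8, -0.6, 6.8]
opening: 0.0003
finger_force: 3.2
```

>>> {"api": "play_rows", "payload": {"motion": [{"offset": [0,0,0.033],"angular": [0,0,0],"hand": -1},{"offset": [0,0,0],"angular": [0,0,0],"hand": -1}]}}

```text
time: 19.2
tcp_pos: [0.5785, 0.0959, 0.1923]
ee_rot: [-180.0, -0.2, 0.0]
contact_force: [-1.7, 0.0, 6.9]
opening: 0.0001
finger_force: 3.4
```

>>> {"api": "play_rows", "payload": {"motion": [{"offset": [0,0,0.033],"angular": [0,0,0],"hand": -1},{"offset": [0,0,0],"angular": [0,0,0],"hand": -1}]}}

```text
time: 19.4
tcp_pos: [0.5786, 0.0959, 0.1915]
ee_rot: [-180.0, -0.3, 0.0]
contact_force: [-0.7, -0.1, 7.4]
opening: 0.0003
finger_force: 3.7
```

>>> {"api": "play_rows", "payload": {"motion": [{"offset": [0,0,0.033],"angular": [0,0,0],"hand": -1},{"offset": [0,0,0],"angular": [0,0,0],"hand": -1}]}}

```text
time: 19.6
tcp_pos: [0.5788, 0.0959, 0.1907]
ee_rot: [-180.0, -0.3, 0.0]
contact_force: [-1.0, 0.3, 8.5]
opening: 0.0004
finger_force: 3.8
```

>>> {"api": "play_rows", "payload": {"motion": [{"offset": [0,0,0.033],"angular": [0,0,0],"hand": -1},{"offset": [0,0,0],"angular": [0,0,0],"hand": -1}]}}

```text
time: 19.8
tcp_pos: [0.5775, 0.0958, 0.1872]
ee_rot: [-180.0, -0.1, 0.0]
contact_force: [1.4, -0.0, 1.7]
opening: 0.0009
finger_force: 1.1
```

>>> {"api": "play_rows", "payload": {"motion": [{"offset": [0,0,0.05],"angular": [0,0,0],"hand": -1},{"offset": [0,0,0],"angular": [0,0,0],"hand": -1}]}}

```text
time: 20.0
tcp_pos: [0.5777, 0.0958, 0.1857]
ee_rot: [180.0, -0.1, 0.0]
contact_force: [0.0, -0.1, 1.8]
opening: 0.0006
finger_force: 0.6
```

>>> {"api": "play_rows", "payload": {"motion": [{"offset": [0,0,0.05],"angular": [0,0,0],"hand": -1},{"offset": [0,0,0],"angular": [0,0,0],"hand": -1}]}}

```text
time: 20.2
tcp_pos: [0.5777, 0.0958, 0.1844]
ee_rot: [180.0, -0.1, 0.0]
contact_force: [0.1, -0.7, 2.3]
opening: 0.0005
finger_force: 0.7
```

>>> {"api": "play_rows", "payload": {"motion": [{"offset": [0,0,0.033],"angular": [0,0,0],"hand": -1},{"offset": [0,0,0],"angular": [0,0,0],"hand": -1}]}}

```text
time: 20.4
tcp_pos: [0.5777, 0.0958, 0.1835]
ee_rot: [-180.0, -0.1, 0.0]
contact_force: [1.4, 0.9, 1.4]
opening: 0.0004
finger_force: 0.9
```

>>> {"api": "play_rows", "payload": {"motion": [{"offset": [0,0,0.033],"angular": [0,0,0],"hand": -1},{"offset": [0,0,0],"angular": [0,0,0],"hand": -1}]}}

```text
time: 20.6
tcp_pos: [0.5777, 0.0958, 0.1826]
ee_rot: [-180.0, -0.1, 0.0]
contact_force: [1.4, -0.5, 2.3]
opening: 0.0006
finger_force: 1.0
```

>>> {"api": "play_rows", "payload": {"motion": [{"offset": [0,0,0.033],"angular": [0,0,0],"hand": -1},{"offset": [0,0,0],"angular": [0,0,0],"hand": -1}]}}

```text
time: 20.8
tcp_pos: [0.5777, 0.0958, 0.1816]
ee_rot: [-180.0, -0.1, 0.0]
contact_force: [2.1, -0.9, 2.7]
opening: 0.0006
finger_force: 1.2
```

>>> {"api": "play_rows", "payload": {"motion": [{"offset": [0,0,0.033],"angular": [0,0,0],"hand": -1},{"offset": [0,0,0],"angular": [0,0,0],"hand": -1}]}}

```text
time: 21.0
tcp_pos: [0.577, 0.0958, 0.18]
ee_rot: [-180.0, 0.0, 0.0]
contact_force: [0.2, 0.5, 1.3]
opening: 0.0003
finger_force: 0.8
```

>>> {"api": "play_rows", "payload": {"motion": [{"offset": [0,0,0.033],"angular": [0,0,0],"hand": -1},{"offset": [0,0,0],"angular": [0,0,0],"hand": -1}]}}

```text
time: 21.2
tcp_pos: [0.577, 0.0958, 0.18]
ee_rot: [180.0, 0.0, 0.0]
contact_force: [-0.7, -0.2, 5.0]
opening: 0.0008
finger_force: 2.8
```

>>> {"api": "play_rows", "payload": {"motion": [{"offset": [0,0,0.033],"angular": [0,0,0],"hand": -1},{"offset": [0,0,0],"angular": [0,0,0],"hand": -1}]}}

```text
time: 21.4
tcp_pos: [0.5771, 0.0958, 0.18]
ee_rot: [180.0, 0.0, 0.0]
contact_force: [-3.1, -0.7, 9.3]
opening: 0.0006
finger_force: 4.5
```

Solid bottom at z=0.180, so the cap is flat. I'll retreat and check.

>>> {"api": "play_rows", "payload": {"motion": [{"offset": [0,0,-0.2],"angular": [0,0,0],"hand": -1},{"offset": [0,0,-1],"angular": [0,0,0],"hand": -1},{"offset": [0,0,-1],"angular": [0,0,0],"hand": -1},{"offset": [0,0,-1],"angular": [0,0,0],"hand": -1},{"offset": [0,0,-1],"angular": [0,0,0],"hand": -1},{"offset": [0,0,0],"angular": [0,0,0],"hand": -1}]}}

```text
time: 22.0
tcp_pos: [0.579, 0.096, 0.3095]
ee_rot: [-180.0, -0.5, 0.0]
contact_force: [0.1, -0.9, 0.5]
opening: 0.0003
finger_force: 0.0
```

```bash
python3 - <<'E'
from h import *
a,d=eyes.grab_frame('side'); u,v=proj('side',[.55,.096,.19])[0].astype(int)
P=cloud('side',d); hsv=cv2.cvtColor(a,cv2.COLOR_BGR2HSV); near=np.linalg.norm(P-[.56,.096,.18],axis=-1)<.08
m=(hsv[...,0]>95)&(hsv[...,0]<125)&(hsv[...,1]>90)&near&(P[...,2]<.187)
A=np.c_[P[m][:,:2]-[.56,.096],np.ones(m.sum())]; print(m.sum(),np.linalg.lstsq(A,P[m][:,2],rcond=None)[0].round(4),P[m].min(0),P[m].max(0))
m=(hsv[...,0]<20)&(hsv[...,1]>150)&near; print('latch',m.sum(),P[m].mean(0).round(4))
cv2.imwrite('pics/fin.png',cv2.resize(a[v-40:v+40,u-55:u+55],None,fx=6,fy=6,interpolation=2)); plan([.577,.0958,.4],[180,0,0])
E
```

```text
161 [-0.0055  0.012   0.181 ] [0.51821395 0.06367552 0.1777619 ] [0.59555001 0.12348722 0.18693949]
latch 52 [0.6039 0.0906 0.1874]
t 22.05 tcp [0.578  0.096  0.3066] [-1.7998e+02 -2.5000e-01  2.0000e-02] F [-0.68  0.26 -0.48] M [ 0.01 -0.02  0.02] open 0.0001 0.0
turn units [-0.004 -0.041  0.003] offset units after turn [-0.035  0.005 -3.115] before [-0.021  0.004 -3.115]
```

View pics/fin.png

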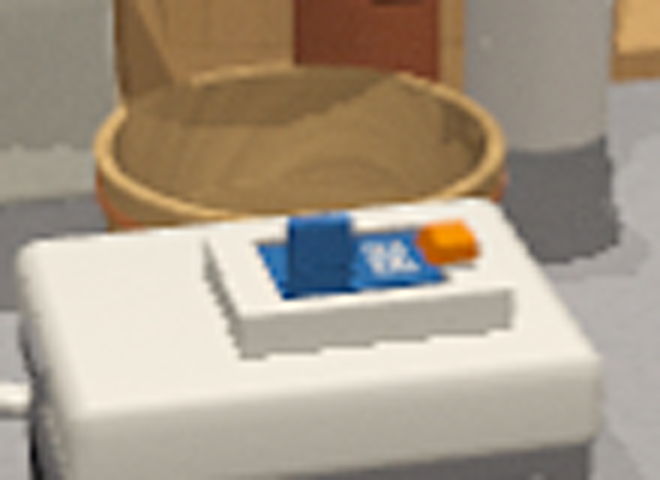

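The cap lies flush, with the latch back over its rear edge (about pixel 445,240); the plane fit is level at z≈0.181. Handing in.

```bash
python3 -c "
from rig import r
print(r.hand_in())"
```

```text
the job is handed in; nothing more can be done
None
```

The vent cap is hooked in its slot and latched flat and flush, and I handed the job in at about 22 s; no force reading I took on the cooker went above about 12 N.

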